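# Sort stripped car-key parts into their trays

## Robot

A 7-joint arm with a two-finger parallel gripper is mounted at the origin on the work surface. World frame = base frame: x ahead of the robot, y to its left, z up, the work surface at z = 0. Lengths are in m, angles in rad, forces in N, time in s.
With the tool pointing down it reaches from about 0.425 to 0.925 m from the base axis. Payload 6.8 kg.
Tool frame: the origin (TCP) lies at the very end of the fingers, on their centre line; the grasp point (between the pads) lies 19 mm behind it; z points along the fingers, y is the line along which they close (so a half turn about z gives the same grasp; the last joint's range is limited). The gripper opens to 88 mm and grips with 3 to 60 N. Pads are 20 mm wide; open, the fingers measure 115 mm over their backs; the gripper's body (75 mm by 178 mm) begins 61 mm behind the grasp point.
Start: joints at [1.095, 0.477, 0.022, 1.555, -0.011, 1.109, -0.083], TCP at [0.243, -0.63, 0.223] pointing down, gripper open.
Joint ranges: [-2.96, 2.96], [-0.34, 2.1], [-1.41, 1.46], [0.24, 2.44], [-1.37, 4.51], [0.17, 1.92], [-2.96, 2.96]. Speed limits (rad/s): [2.39, 2.39, 3.14, 3.14, 3.14, 3.14, 3.14].

## Interface

Orientations are given as a rotation vector (axis times angle).
In Python, from rig import manip gives the robot as it stands.
- The arm moves only by the shell command python3 -m crank 'ROWS'. ROWS is text: rows parted by semicolons, each of 7 numbers parted by spaces: the shift along the tool's x, y, z in units of 40 mm (1.0 is 40 mm), then the turn, a rotation vector about the tool's x, y, z in units of 8 degrees (1.0 is 8 degrees), then the finger opening in mm, from 0 to 87.8. A call has 1 to 20 rows; each row shifts and turns the commanded pose from where the row before left it, along the tool's axes as they then stand; what a row does not reach is not made up. A row lasts 1/10 s, in which the tool goes at most 50 mm and 8.59 degrees, less where a joint would pass 70% of its speed; a pose out of reach is approached as far as the arm can. A call is refused whole if a number of a shift passes 1 or a number of a turn 1, either way. A call with a gripper value outside its range is refused whole. The fingers move at their own pace and stop on an object; the grip force is fixed at half the most. Time passes only in rows, so rows that do not move let the fingers close. It gives the time, the measured TCP pose, the force, the opening and the grip force at its end, in the units of the state.
- manip.state(): the state, without advancing time (a new reading comes with each control period).
- manip.grab_frame(name): name is "scene" or "top" or "wrist"; returns a dict with "pixels" (400x640x3 uint8, blue, green, red), "mtx" (3x3 intrinsics, pixels), "R" (3x3) and "t" (3): a world point X has camera coordinates R X + t; the wrist camera has in their place "hand_eye" (4x4, takes a point from camera to tool coordinates, whose origin is the TCP and whose axes are the flange's). Camera axes: x right, y down, z forward; pixel columns grow to the right and rows downward; lengths in m; the calibration is good to about 2 mm. A picture is of the moment at which its call begins: read the wrist's pose just before it. There is no depth.
- manip.close_job(): hands the job in; it is judged then, once.
The state is a dict: "time_s": time; "joint_positions": joint angles; "dq": joint speeds; "joint_efforts": joint torques, N m; "tool_pos": TCP position; "tcp_rot": TCP orientation; "wrist_force": force on the tool from outside, world axes, zero at the start; "torque": the same for the moment, N m; "finger_gap": finger opening in m; "finger_force": force on a finger pad.
Only numpy, scipy, OpenCV 4.12 (cv2) and the standard library are available. Lean on these libraries where they do the work, as an engineer would, in place of code of your own. Each camera call takes 0.05 s, during which the arm holds its last target. There are 200 camera calls.

## Task

These parts from stripped car-key remotes need sorting: lay the two loose circuit boards flat with their components up, one in each bay of the black divided tray, lay the two key shells flat and side by side, not overlapping, with their buttons up in the blue tray, and put the coin cell in the red tub. Set each part down rather than dropping it. The board clamped in the steel holder is still being repaired, so leave the holder and its board where they are.

Things in the scene. Friction and masses are not known exactly. Their poses are not given: they have to be found in the camera images.
- board_green: loose key circuit board, green, 52 (x) x 32 (y) mm, components up. The 2 mm board lies 5 to 7 mm above its origin on a black battery holder (30 x 32 mm, flush with the board's long sides); parts on top stand 2 mm higher. Origin: centre of the holder's underside; x along the length, z up out of the component side. Hold it across the 32 mm width at mid-length. About 16 g.
- board_blue: the second loose circuit board, the same in every size and axis as board_green but with blue mask.
- shell_black: empty closed car-key shell, black, two grey buttons and a red one on top; body 66 (x) x 38 (y) x 14 (z) mm, buttons 1 mm proud, a steel ring loop 7 mm out of the -x end. Origin: centre of the underside of the 66 x 38 body; x along the length, z up out of the button side. Hold it across the 38 mm width. About 22 g.
- shell_grey: the second empty shell, light grey with three black buttons; sizes and axes as shell_black.
- cell: thick steel coin cell, 24.4 mm diameter, 7.7 mm high, lying flat on the bench; origin at the centre of its underside, z up. About 11 g.
- board_tray: black antistatic tray, fixed, outside 96 (x) x 172 (y) x 24 (z) mm, walls and floor 3 mm. A grey cross wall at y = 0 (3 mm thick, top 18 mm above the bench) parts it into two bays, each 90 (x) x 81.5 (y) mm inside, centred at y = +42 and y = -42 mm. Origin: centre of the underside; inner floor 3 mm above it.
- shell_tray: blue parts tray, fixed to the bench, undivided, outside 96 (x) x 172 (y) x 24 (z) mm, inside 90 x 166 mm, walls and floor 3 mm. Origin: centre of the underside; the inner floor is 3 mm above it.
- cell_tub: red square tub for used batteries, fixed to the bench, outside 96 x 96 x 24 mm, inside 90 x 90 mm, walls and floor 3 mm. Origin: centre of the underside; the inner floor is 3 mm above it.
- pcb_holder: loose steel circuit-board holder (plate 138 (x) x 88 (y) mm, up to 22 mm high, blue jaw tips, spring on a rod) with another green board clamped in it: not to be moved. Origin: centre of the underside. About 0.4 kg.
Mind the look-alikes: they are no part of the job. Several things have the shape of the shell_grey; the one meant has the colours described above.

How it is judged:
At the end, for the whole second after the job is handed in: Both loose boards lie on the black tray's floor, one per bay, components up; both shells lie on the blue tray's floor, buttons up (all four: underside within 3 mm of the floor, tilt under 0.15 rad); the cell is inside the red tub; all five at rest (x of board_green in the frame of board_tray between -0.045 and 0.045 m and y of board_green in the frame of board_tray between -0.083 and 0.083 m and z of board_green in the frame of board_tray between 0 and 0.006 m and angle between each of board_green, board_blue, shell_black, shell_grey's own z axis and vertical below 0.15 rad and linear speed of each of board_green, board_blue, shell_black, shell_grey, cell below 0.02 m/s and angular speed of each of board_green, board_blue, shell_black, shell_grey, cell below 0.3 rad/s and x of board_blue in the frame of board_tray between -0.045 and 0.045 m and y of board_blue in the frame of board_tray between -0.083 and 0.083 m and z of board_blue in the frame of board_tray between 0 and 0.006 m and ((y of board_green in the frame of board_tray above 0.005 m and y of board_blue in the frame of board_tray below -0.005 m) or (y of board_blue in the frame of board_tray above 0.005 m and y of board_green in the frame of board_tray below -0.005 m)) and x of shell_black in the frame of shell_tray between -0.045 and 0.045 m and y of shell_black in the frame of shell_tray between -0.083 and 0.083 m and z of shell_black in the frame of shell_tray between 0 and 0.006 m and x of shell_grey in the frame of shell_tray between -0.045 and 0.045 m and y of shell_grey in the frame of shell_tray between -0.083 and 0.083 m and z of shell_grey in the frame of shell_tray between 0 and 0.006 m and x of cell in the frame of cell_tub between -0.045 and 0.045 m and y of cell in the frame of cell_tub between -0.045 and 0.045 m and z of cell in the frame of cell_tub between 0 and 0.02 m); the robot touches nothing.
It fails at once if a part is dropped: it falls free of the fingers faster than 0.85 m/s (a fall of about 37 mm) ((linear speed of board_green above 0.85 m/s and contact force between board_green and the fingers below 0.05 N) or (linear speed of board_blue above 0.85 m/s and contact force between board_blue and the fingers below 0.05 N) or (linear speed of shell_black above 0.85 m/s and contact force between shell_black and the fingers below 0.05 N) or (linear speed of shell_grey above 0.85 m/s and contact force between shell_grey and the fingers below 0.05 N) or (linear speed of cell above 0.85 m/s and contact force between cell and the fingers below 0.05 N)).
It fails at once if the holder with the clamped board is moved by more than 15 mm (distance of pcb_holder from where it was at the start of the episode above 0.015 m).
It also fails if it takes over 112 s, if anything falls off the work surface, if the arm or the gripper's body presses on something with over 40 N, if the wrist force passes 120 N, or if a joint passes its speed limit or range.

## Working session

There is one attempt and no reset: what is moved stays moved. The work goes in short steps, Python scripts to look and compute and a shell command to move; the robot and the scene stay as the last step left them, time stands still between calls to the robot, and variables do not carry over. Pictures are saved under pics/ and viewed, at most 14 in all, crops included, and the job is handed in when it is done.

```bash
ls; mkdir -p pics; python3 - <<'E'
from rig import manip
import cv2
s=manip.state();print(s)
for n in("scene","top"):
    f=manip.grab_frame(n);cv2.imwrite(f"pics/{n}0.png",f["pixels"]);print(n,f["mtx"].tolist(),f["R"].tolist(),f["t"].tolist())
f=manip.grab_frame("wrist");print(f["mtx"].tolist(),f["hand_eye"].tolist())
E
```

```text
pics
{'time_s': 0.0, 'joint_positions': array([ 1.09492028,  0.47775491,  0.02233985,  1.55642763, -0.01148647,
        1.1092939 , -0.08312039]), 'dq': array([ 8.21091538e-04, -9.60307708e-04, -7.25457217e-04,  1.43132337e-03,
        8.62389740e-04,  1.69491561e-03,  5.26661254e-05]), 'joint_efforts': array([ 6.78481283e-04, -5.82845557e+01,  1.53473508e+00, -2.72606117e+01,
       -5.44521224e-02,  1.67561020e-02,  1.44477094e-04]), 'tool_pos': array([ 0.24246061, -0.62931797,  0.22172209]), 'tcp_rot': array([-3.08695773e+00, -5.74152464e-01,  7.19824018e-04]), 'wrist_force': array([-0.16925423,  0.03198936, -0.6296672 ]), 'torque': array([ 0.01914545, -0.05940485, -0.00669437]), 'finger_force': 0.0, 'finger_gap': 0.08764976944236672}
scene [[441.6743935875424, 0.0, 316.2913102615996], [0.0, 441.6743935875424, 196.18131424865805], [0.0, 0.0, 1.0]] [[0.2690679203166247, 0.9630730271605711, -0.009633203634316958], [0.6784253969232891, -0.19662222139283883, -0.7078691142181747], [-0.6836237525612786, 0.1839294604198011, -0.7062779329157302]] [-0.14289515070039535, -0.31941097989823386, 1.6357025431702688]
top [[484.0148411014434, 0.0, 319.56224269824895], [0.0, 484.0148411014434, 201.65011576099585], [0.0, 0.0, 1.0]] [[-0.02774045590286371, -0.9996148757957276, -0.0007531229601383654], [-0.9789497730140156, 0.027319364520297883, -0.20226466383927338], [0.2022073416622365, -0.004873644437061813, -0.9793306073884309]] [-0.0029033799038468374, 0.5080386455628132, 1.0347361768049008]
[[292.7168679097178, 0.0, 323.17101719781743], [0.0, 292.7168679097178, 200.7097027617053], [0.0, 0.0, 1.0]] [[0.0007548430426397657, -0.9674432566169674, -0.25308689305915383, 0.06952749199383002], [0.9999996273797932, 0.0008362785757697948, -0.00021419247261975907, 0.00017800446052118613], [0.00041887020972749704, -0.253086637072166, 0.9674435273871267, -0.16189086726061036], [0.0, 0.0, 0.0, 1.0]]
```

View pics/scene0.png

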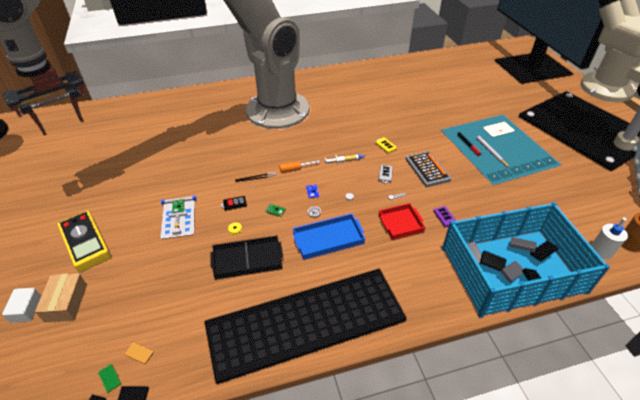

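View pics/top0.png

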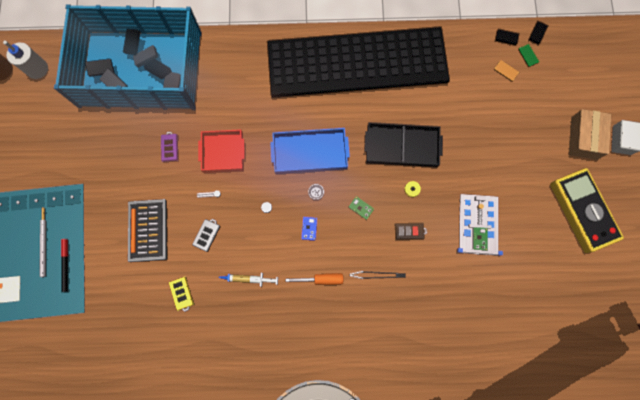

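```bash
cat > h.py <<'E'
from rig import manip
import cv2,numpy as np
from scipy.spatial.transform import Rotation as Ro
def frame(n):
    s=manip.state();f=manip.grab_frame(n)
    if n=="wrist":
        T=np.eye(4);T[:3,:3]=Ro.from_rotvec(s["tcp_rot"]).as_matrix();T[:3,3]=s["tool_pos"]
        C=T@f["hand_eye"];f["Rc"]=C[:3,:3];f["c"]=C[:3,3]
    else: f["Rc"]=f["R"].T;f["c"]=-f["R"].T@f["t"]
    f["s"]=s;return f
def ray(f,uv):
    uv=np.atleast_2d(np.float64(uv));return np.c_[uv,np.ones(len(uv))]@np.linalg.inv(f["mtx"]).T@f["Rc"].T
def plane(f,uv,z):
    d=ray(f,uv);return f["c"]+d*((z-f["c"][2])/d[:,2])[:,None]
def tri(f,p,g,q):
    a=ray(f,p)[0];b=ray(g,q)[0];k=np.linalg.lstsq(np.c_[a,-b],g["c"]-f["c"],rcond=None)[0]
    P=f["c"]+a*k[0];Q=g["c"]+b*k[1];return (P+Q)/2,np.linalg.norm(P-Q)
def proj(f,X):
    x=(np.atleast_2d(X)-f["c"])@f["Rc"]@f["mtx"].T;return x[:,:2]/x[:,2:]
def blob(img,roi,lo,hi,close=5):
    """largest colour blob (HSV range) in roi x0,y0,x1,y1 -> hull"""
    x0,y0,x1,y1=roi;hsv=cv2.cvtColor(img,cv2.COLOR_BGR2HSV)[y0:y1,x0:x1]
    m=cv2.morphologyEx(cv2.inRange(hsv,lo,hi),cv2.MORPH_CLOSE,np.ones((close,close)))
    c=max(cv2.findContours(m,cv2.RETR_EXTERNAL,cv2.CHAIN_APPROX_NONE)[0],key=cv2.contourArea)
    return cv2.convexHull(c)[:,0]+[x0,y0]
def tool(f_or_s,d):
    """world shift -> tool axes, units of 40 mm"""
    return Ro.from_rotvec(f_or_s["tcp_rot"]).inv().apply(d)/.04
E
python3 - <<'E'
import cv2
from h import *
t=cv2.imread("pics/top0.png");cv2.imwrite("pics/crop0.png",cv2.resize(t[120:320,150:510],None,fx=2.2,fy=2.2,interpolation=cv2.INTER_CUBIC))
f=frame("top");g=frame("scene")
P=dict(cell=((266,207),(349,196)),wheel=((316,191),(314,212)),blue=((309.5,229),(312,190)),green=((361,208),(276,210)),black=((408,232),(235,203)),grey=((206,235),(386,173)),red=((221.5,151),(401,221)),btray=((403,145),(247,258)),stray=((310,151),(329,236)),holder=((480,224),(179,217)))
for k,(p,q) in P.items():
    X,e=tri(f,p,g,q);print(k,X.round(3),round(e,4),"z=.007:",plane(f,p,.007).round(3))
E
```

```text
cell [0.508 0.108 0.006] 0.0013 z=.007: [[0.508 0.108 0.007]]
wheel [ 0.543 -0.01   0.008] 0.0003 z=.007: [[ 0.543 -0.01   0.007]]
blue [0.453 0.008 0.007] 0.0007 z=.007: [[0.453 0.008 0.007]]
green [ 0.5   -0.113  0.003] 0.0021 z=.007: [[ 0.499 -0.113  0.007]]
black [ 0.44  -0.221  0.004] 0.0013 z=.007: [[ 0.44  -0.219  0.007]]
grey [0.446 0.247 0.009] 0.002 z=.007: [[0.446 0.247 0.007]]
red [0.646 0.212 0.011] 0.0008 z=.007: [[0.647 0.214 0.007]]
btray [ 0.65  -0.221  0.007] 0.0012 z=.007: [[ 0.65  -0.221  0.007]]
stray [0.641 0.004 0.01 ] 0.0029 z=.007: [[0.641 0.002 0.007]]
holder [ 0.454 -0.384  0.008] 0.0052 z=.007: [[ 0.454 -0.387  0.007]]
```

View pics/crop0.png

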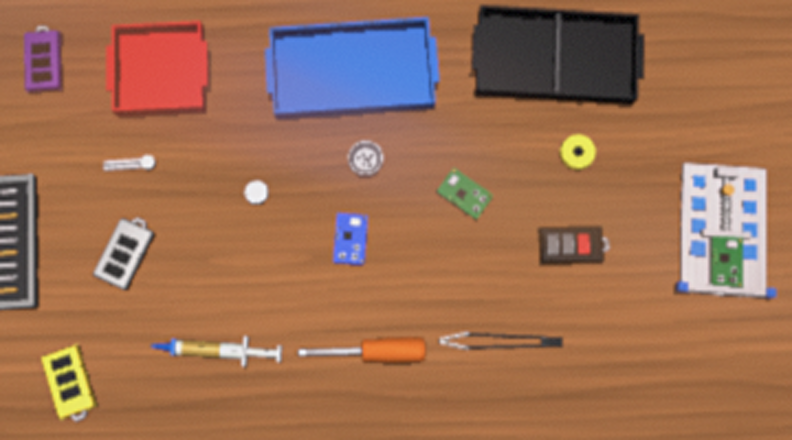

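The grey shell candidates in the top view are light grey (206,235), purple (169,147), yellow (181,293) and black (410,232). Only (206,235) is light grey with three black buttons. The cell is the plain disc at (266,207); the bearing (316,191) and yellow ring (412,188) are distractors, and the clamped board is at (480,238). All parts appear right way up. I'll go to the black shell first.

```bash
python3 -m crank '.83 -.78 0 0 0 0 60;.83 -.78 0 0 0 0 60;.83 -.78 0 0 0 0 60;.83 -.78 0 0 0 0 60;.83 -.78 0 0 0 0 60;.83 -.78 0 0 0 0 60;.83 -.78 0 0 0 0 60;.83 -.78 0 0 0 0 60;.83 -.78 0 0 0 0 60;.83 -.78 0 0 0 0 60;0 0 .2 0 0 -1 60;0 0 .2 0 0 -1 60;0 0 .2 0 0 -1 60;0 0 .2 0 0 -1 60;0 0 .2 0 0 -1 60;0 0 .2 0 0 -1 60;0 0 .2 0 0 -1 60;0 0 .2 0 0 -1 60;0 0 0 0 0 -.6 60;0 0 0 0 0 0 60'
python3 - <<'E'
from h import *
f=frame("wrist");s=f["s"];print(s["tool_pos"],s["tcp_rot"]);cv2.imwrite("pics/w1.png",f["pixels"])
E
```

```text
time_s: 2.25
tool_pos: [0.4401, -0.2194, 0.1584]
tcp_rot: [-2.223, -2.219, 0.0]
wrist_force: [0.1, -0.2, -0.2]
finger_gap: 0.0599
finger_force: 0.0
[ 0.44014392 -0.21938673  0.15843001] [-2.22301985e+00 -2.21912570e+00  8.96141377e-05]
```

View pics/w1.png

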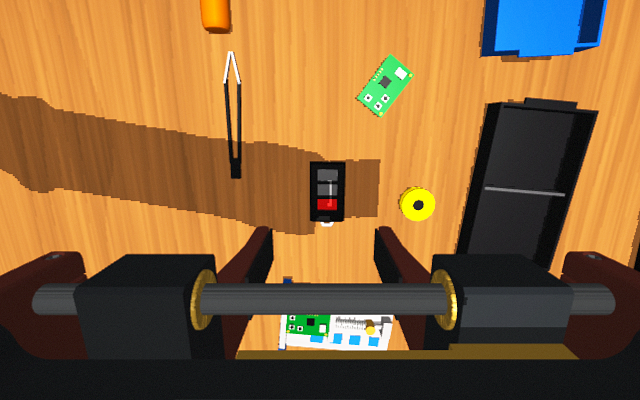

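The wrist view shows the black shell at (327,191) with its buttons up and the ring towards the bottom. The green board is at (385,86), and the black tray with its grey cross wall is on the right.

```bash
cat >> h.py <<'E'
def rect(f,h,z):
    X=plane(f,h,z)[:,:2].astype(np.float32)*1000
    (c,(w,l),a)=cv2.minAreaRect(X)
    if w<l:a+=90
    else:w,l=l,w
    return np.round(c,1),round(w,1),round(l,1),round((a+90)%180-90,1)   # centre mm, width, length, yaw of long axis
E
python3 - <<'E'
from h import *
f=frame("wrist");g=frame("top");I=f["pixels"]
hb=blob(I,(295,150,355,232),(0,0,0),(180,255,40));print("black",rect(f,hb,.014),hb.min(0),hb.max(0))
hr=blob(I,(295,150,355,232),(0,150,120),(8,255,255),3);print("red button",rect(f,hr,.015))
hg=blob(I,(340,40,430,130),(40,60,60),(85,255,255));print("green",rect(f,hg,.007))
cg=hg.mean(0)
T=g["pixels"]
h2=blob(T,(340,190,385,225),(40,60,50),(85,255,255))
m=lambda h:(lambda M:(M['m10']/M['m00'],M['m01']/M['m00']))(cv2.moments(h.astype(np.float32)))
print("green z",tri(f,m(hg),g,m(h2)))
h3=blob(T,(385,215,427,245),(0,0,0),(180,255,60));print("black z",tri(f,m(hb),g,m(h3)),rect(g,h3,.012))
for n,r,lo,hi in(("btray",(355,115,450,172),(0,0,0),(180,255,70)),("stray",(262,120,358,180),(100,120,40),(125,255,255)),("red",(190,120,255,180),(0,190,60),(8,255,255))):
    h=blob(T,r,lo,hi);print(n,rect(g,h,.022),h.min(0),h.max(0))
cv2.imwrite("pics/t1.png",cv2.resize(T[100:260,160:460],None,fx=2.6,fy=2.6))
E
```

```text
black (array([ 444.8, -220.6]), 36.2, 64.0, 89.4) [310 162] [344 220]
red button (array([ 444.5, -234. ]), 11.2, 20.6, -0.2)
green (array([ 502.7, -113.4]), 32.2, 52.2, 52.6)
green z (array([ 0.5012897 , -0.11301406,  0.0083643 ]), np.float64(0.002758957272489245))
black z (array([ 0.44696498, -0.26134378, -0.17105952]), np.float64(0.0003167917558152535)) (array([ 423.4, -224.1]), 20.7, 71.1, 79.9)
btray (array([ 638.9, -226.9]), 113.4, 199.9, 84.7) [365 123] [449 171]
stray (array([639.9,   2.6]), 96.7, 181.4, -87.6) [271 128] [348 170]Traceback (most recent call last):
  File "<stdin>", line 13, in <module>
  File "h.py", line 24, in blob
    c=max(cv2.findContours(m,cv2.RETR_EXTERNAL,cv2.CHAIN_APPROX_NONE)[0],key=cv2.contourArea)
ValueError: max() iterable argument is empty
```

```bash
python3 -m crank '-.03 .115 .9 0 0 0 60;0 0 .9 0 0 0 60;0 0 .9 0 0 0 60;0 0 .6 0 0 0 60;0 0 .35 0 0 0 60;0 0 .2 0 0 0 60;0 0 0 0 0 0 60;0 0 0 0 0 0 30;0 0 0 0 0 0 30;0 0 0 0 0 0 30;0 0 0 0 0 0 30;0 0 0 0 0 0 30'
```

```text
time_s: 3.6
tool_pos: [0.4455, -0.2209, 0.0055]
tcp_rot: [2.223, 2.218, 0.0]
wrist_force: [-0.4, 0.7, 7.4]
finger_gap: 0.0375
finger_force: 30.0
```

```bash
python3 -m crank '0 0 -.4 0 0 0 30;0 0 -.8 0 0 0 30;0 0 -.8 0 0 0 30;0 0 -.5 0 0 0 30;.58 .61 0 0 0 0 30;.58 .61 0 0 0 0 30;.58 .61 0 0 0 0 30;.58 .61 0 0 0 0 30;.58 .61 0 0 0 0 30;.58 .61 0 0 0 0 30;.58 .61 0 0 0 0 30;.58 .61 0 0 0 -.3 30;0 0 0 0 0 0 30;0 0 0 0 0 0 30'
python3 - <<'E'
from h import *
f=frame("wrist");s=f["s"];print(s["tool_pos"],s["tcp_rot"]);cv2.imwrite("pics/w2.png",f["pixels"])
E
```

```text
time_s: 5.0
tool_pos: [0.6403, -0.0349, 0.1044]
tcp_rot: [-2.176, -2.266, 0.001]
wrist_force: [-0.4, -0.3, -0.9]
finger_gap: 0.0372
finger_force: 30.0
[ 0.64033341 -0.03494786  0.10438117] [-2.17560607e+00 -2.26569998e+00  6.82006110e-04]
```

View pics/w2.png

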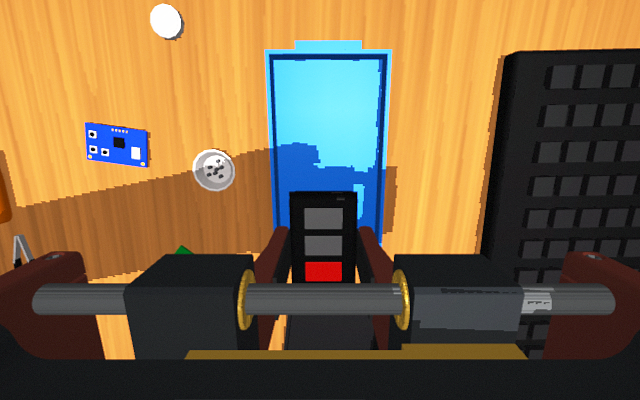

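The shell is held straight. The blue tray rim runs from (267,52) to (391,52), and the blue board is at (117,145), the cell at (166,21).

```bash
python3 - <<'E'
from h import *
f=frame("wrist");g=frame("top");I=f["pixels"]
hsv=cv2.cvtColor(I,cv2.COLOR_BGR2HSV);m=cv2.inRange(hsv,(85,90,40),(125,255,255))
for r in(60,100,140,180,215):
    c=np.flatnonzero(m[r,240:420])+240;P=plane(f,[(c[0],r),(c[-1],r)],.024);print(r,c[0],c[-1],(P*1000).round(1)[:,:2].tolist())
r=np.flatnonzero(m[30:150,290])+30;print("end x290",r[0],(plane(f,[(280,r[0]),(380,r[0])],.024)*1000).round(1))
h=blob(I,(70,100,160,190),(105,120,60),(130,255,255));print("blue board",rect(f,h,.007))
h=blob(I,(140,0,195,48),(0,0,150),(180,60,255));print("cell",rect(f,h,.0077))
E
```

```text
60 266 391 [[592.3, 78.1], [687.2, 81.8]]
100 268 389 [[593.6, 49.3], [688.5, 53.0]]
140 270 387 [[595.0, 18.5], [689.8, 22.3]]
180 272 385 [[596.5, -14.4], [691.2, -10.6]]
215 274 383 [[598.1, -45.1], [692.4, -41.3]]
end x290 48 [[603.   86.8  24. ]
 [678.1  89.7  24. ]]
blue board (array([458.4,   9.2]), 32.1, 52.6, -5.8)
cell (array([510.7, 107.7]), 23.5, 23.9, -42.5)
```

```bash
python3 -m crank '0 .12 .7 0 0 -.05 30;0 0 .7 0 0 0 30;0 0 .5 0 0 0 30;0 0 .3 0 0 0 30;0 0 .15 0 0 0 30;0 0 .05 0 0 0 30;0 0 0 0 0 0 30;0 0 0 0 0 0 50;0 0 0 0 0 0 50;0 0 0 0 0 0 50;0 0 0 0 0 0 50'
```

```text
time_s: 6.25
tool_pos: [0.6455, -0.0352, 0.009]
tcp_rot: [2.169, 2.272, 0.0]
wrist_force: [0.3, 0.4, -0.0]
finger_gap: 0.05
finger_force: 0.0
```

```bash
python3 -m crank '0 0 -.5 0 0 0 50;0 0 -.9 0 0 0 50;0 0 -.9 0 0 0 60;.81 -.52 -.6 0 0 0 60;.81 -.52 -.6 0 0 0 60;.81 -.52 0 0 0 0 60;.81 -.52 0 0 0 0 60;.81 -.52 0 0 0 0 60;.81 -.52 0 0 0 0 60;.81 -.52 0 0 0 0 60;.81 -.52 0 0 0 0 60;.81 -.52 0 0 0 0 60;0 0 0 0 0 -1 60;0 0 0 0 0 -1 60;0 0 0 0 0 -1 60;0 0 0 0 0 -1 60;0 0 0 0 0 -1 60;0 0 0 0 0 -1 60;0 0 0 0 0 -1 60;0 0 0 0 0 -.9 60'
python3 -m crank '0 0 0 0 0 0 60'
python3 - <<'E'
from h import *
f=frame("wrist");s=f["s"];print(s["tool_pos"],s["tcp_rot"]);cv2.imwrite("pics/w3.png",f["pixels"])
E
```

```text
time_s: 8.25
tool_pos: [0.4447, 0.2473, 0.1488]
tcp_rot: [0.648, 3.074, 0.0]
wrist_force: [-0.1, 0.6, -0.7]
finger_gap: 0.0599
finger_force: 0.0
time_s: 8.35
tool_pos: [0.4447, 0.2472, 0.1487]
tcp_rot: [-0.655, -3.072, -0.0]
wrist_force: [-0.2, 0.2, 0.6]
finger_gap: 0.06
finger_force: 0.0
[0.44474279 0.2472085  0.14868307] [-6.55248915e-01 -3.07235793e+00 -1.23050318e-04]
```

View pics/w3.png

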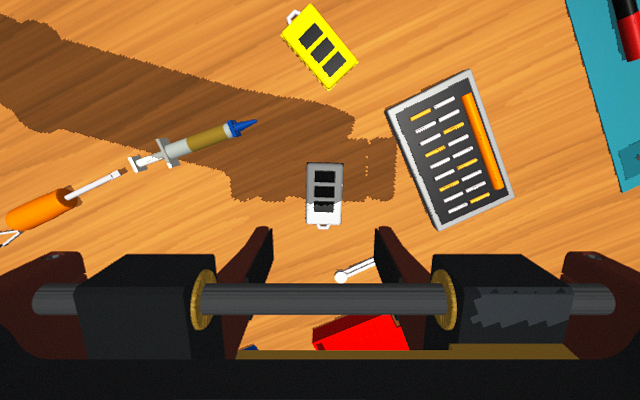

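The grey shell, light grey with three black buttons and its ring at the bottom (323,226), lies square between the fingers at (324,193). The yellow look-alike is well clear at (320,45).

```bash
python3 - <<'E'
from h import *
f=frame("wrist");I=f["pixels"];s=f["s"]
h=blob(I,(295,150,355,223),(0,0,70),(180,50,255),9);print(h.min(0),h.max(0))
c,w,l,a=rect(f,h,.014);print(c,w,l,a,"tool yaw x",np.degrees(2*np.arctan2(*s["tcp_rot"][1::-1])))
d=np.r_[c/1000,.0045]-s["tool_pos"];print(tool(s,d))
E
```

```text
[306 163] [342 222]
[446.3 247.9] 37.2 63.5 -25.1 tool yaw x -204.29241471817568
[-0.02879372  0.02973567  3.60486608]
```

```bash
python3 -m crank '-.03 .03 .9 0 0 .1 60;0 0 .9 0 0 0 60;0 0 .9 0 0 0 60;0 0 .5 0 0 0 60;0 0 .3 0 0 0 60;0 0 .1 0 0 0 60;0 0 0 0 0 0 60;0 0 0 0 0 0 30;0 0 0 0 0 0 30;0 0 0 0 0 0 30;0 0 0 0 0 0 30;0 0 0 0 0 0 30;0 0 -.4 0 0 0 30;0 0 -.8 0 0 0 30;0 0 -.8 0 0 0 30;0 0 -.5 0 0 0 30'
python3 -c "
from h import *
s=manip.state();print(s['tool_pos'],s['finger_gap'],s['finger_force'],'yaw',np.degrees(2*np.arctan2(*s['tcp_rot'][1::-1])));print(tool(s,np.array([.6412,.044,.1])-s['tool_pos']))"
```

```text
time_s: 10.05
tool_pos: [0.4468, 0.2486, 0.1076]
tcp_rot: [0.677, 3.066, 0.003]
wrist_force: [1.2, -0.1, -0.5]
finger_gap: 0.0377
finger_force: 30.0
[0.44680967 0.24863468 0.10762483] 0.0376782195108526 29.987212121486664 yaw 155.0928865307516
[-6.56204795 -2.59376834  0.19384085]
```

```bash
python3 -m crank '-.82 -.325 0 0 0 0 30;-.82 -.325 0 0 0 0 30;-.82 -.325 0 0 0 0 30;-.82 -.325 0 0 0 0 30;-.82 -.325 0 0 0 0 30;-.82 -.325 0 0 0 0 30;-.82 -.325 0 0 0 0 30;-.82 -.325 0 0 0 0 30;0 0 0 0 0 .98 30;0 0 0 0 0 .98 30;0 0 0 0 0 .98 30;0 0 0 0 0 .98 30;0 0 0 0 0 .98 30;0 0 0 0 0 .98 30;0 0 0 0 0 .98 30;0 0 0 0 0 .98 30;0 0 0 0 0 0 30'
python3 -c "
from h import *
s=manip.state();print(s['tool_pos'],s['finger_gap'],s['finger_force'],'yaw',np.degrees(2*np.arctan2(*s['tcp_rot'][1::-1])));print(tool(s,np.array([.6412,.044,.0088])-s['tool_pos']))
f=frame('wrist');cv2.imwrite('pics/w4.png',f['pixels'])"
```

```text
time_s: 11.75
tool_pos: [0.6404, 0.0435, 0.1057]
tcp_rot: [2.176, 2.266, 0.001]
wrist_force: [-0.1, -0.4, -0.2]
finger_gap: 0.0375
finger_force: 30.0
[0.64040317 0.04346657 0.10573978] 0.03753469786019349 29.988352060317993 yaw 92.31324728894603
[0.01144412 0.01902987 2.42351121]
```

View pics/w4.png

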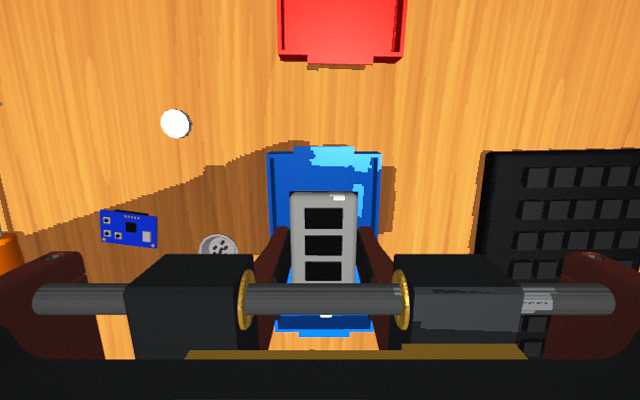

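The grey shell is in hand over the empty half of the blue tray. I'll lower it, and measure the cell at (175,124) and the red tub from this same picture.

```bash
python3 - <<'E'
from h import *
f=frame("wrist");I=f["pixels"];g=frame("top")
h=blob(I,(150,100,200,150),(0,0,150),(180,60,255),3);print("cell",rect(f,h,.0077))
h2=blob(g["pixels"],(250,195,282,220),(0,0,150),(180,70,255),3);m=lambda h:h.min(0)/2+h.max(0)/2
print(tri(f,m(h),g,m(h2)))
hsv=cv2.cvtColor(I,cv2.COLOR_BGR2HSV);m_=cv2.inRange(hsv,(0,150,60),(10,255,255))|cv2.inRange(hsv,(172,150,60),(180,255,255))
for r in(8,30,50):
    c=np.flatnonzero(m_[r,240:440])+240;print(r,(plane(f,[(c[0],r),(c[-1],r)],.024)*1000).round(1)[:,:2].tolist())
r=np.flatnonzero(m_[:100,290]);print("near edge",(plane(f,[(290,r[-1])],.012)*1000).round(1))
E
python3 -m crank '0 .02 .7 0 0 -.05 30;0 0 .7 0 0 0 30;0 0 .5 0 0 0 30;0 0 .3 0 0 0 30;0 0 .15 0 0 0 30;0 0 .06 0 0 0 30;0 0 0 0 0 0 30;0 0 0 0 0 0 50;0 0 0 0 0 0 50;0 0 0 0 0 0 50;0 0 0 0 0 0 50'
```

```text
cell (array([510.7, 107.8]), 23.0, 23.9, 84.6)
(array([0.50851528, 0.10817341, 0.00351162]), np.float64(0.0006113086796864731))
8 [[600.5, 193.1], [696.5, 197.5]]
30 [[601.3, 178.7], [696.7, 183.0]]
50 [[601.4, 165.1], [696.8, 169.4]]
near edge [[609.2 160.8  12. ]]
time_s: 13.0
tool_pos: [0.6415, 0.0431, 0.0085]
tcp_rot: [2.167, 2.274, 0.001]
wrist_force: [-0.2, 0.9, -0.4]
finger_gap: 0.05
finger_force: 0.0
```

```bash
python3 -m crank '0 0 -.5 0 0 0 50;0 0 -.9 0 0 0 50;0 0 -.9 0 0 0 50;.44 -.8 -.2 0 0 0 50;.44 -.8 0 0 0 0 50;.44 -.8 0 0 0 0 50;.44 -.8 0 0 0 0 45;0 0 .9 0 0 0 45;0 0 .8 0 0 0 45;0 0 .5 0 0 0 45;0 0 .3 0 0 0 45;0 0 .13 0 0 0 45;0 0 0 0 0 0 45'
python3 -c "
from h import *
s=manip.state();print(s['tool_pos'],tool(s,np.array([.5107,.1078,.002])-s['tool_pos']))"
```

```text
time_s: 14.3
tool_pos: [0.5101, 0.1073, 0.003]
tcp_rot: [-2.167, -2.274, 0.0]
wrist_force: [0.5, 0.4, 0.4]
finger_gap: 0.0448
finger_force: 0.0
[0.51011059 0.10729452 0.00297932] [0.01191535 0.01533106 0.02447906]
```

```bash
python3 -m crank '0 0 .02 0 0 0 18;0 0 0 0 0 0 18;0 0 0 0 0 0 18;0 0 0 0 0 0 18;0 0 0 0 0 0 18;0 0 0 0 0 0 18;0 0 -.4 0 0 0 18;0 0 -.8 0 0 0 18;0 0 -.8 0 0 0 18;.49 .72 0 0 0 0 18;.49 .72 0 0 0 0 18;.49 .72 0 0 0 0 18;.49 .72 0 0 0 0 18;.49 .72 0 0 0 0 18;0 0 0 0 0 0 18'
python3 -c "
from h import *
s=manip.state();print(s['tool_pos'],tool(s,np.array([.6485,.211,.0065])-s['tool_pos']))"
```

```text
time_s: 15.8
tool_pos: [0.6514, 0.2158, 0.0821]
tcp_rot: [-2.165, -2.276, -0.006]
wrist_force: [-0.8, 0.3, 0.1]
finger_gap: 0.0224
finger_force: 29.9
[0.65141585 0.21579552 0.08209413] [-0.12186334 -0.08268358  1.88932392]
```

```bash
python3 -m crank '-.12 -.08 .7 0 0 0 18;0 0 .6 0 0 0 18;0 0 .35 0 0 0 18;0 0 .15 0 0 0 18;0 0 .08 0 0 0 18;0 0 0 0 0 0 18'
python3 - <<'E'
from h import *
f=frame("wrist");cv2.imwrite("pics/w5.png",f["pixels"][150:350,200:440]);print(f["s"]["finger_gap"])
E
python3 -m crank '0 0 0 0 0 0 24;0 0 0 0 0 0 30;0 0 0 0 0 0 40;0 0 0 0 0 0 40;0 0 -.3 0 0 0 40;0 0 -.9 0 0 0 40;0 0 -.9 0 0 0 40;0 0 -.9 0 0 0 45;0 0 -.5 0 0 0 45;0 0 0 0 0 0 45'
python3 - <<'E'
from h import *
f=frame("wrist");I=f["pixels"];cv2.imwrite("pics/w6.png",I);s=f["s"];print(s["tool_pos"])
print(tool(s,np.array([.4584,.0092,.15])-s["tool_pos"]))
E
```

```text
time_s: 16.4
tool_pos: [0.6465, 0.2073, 0.0075]
tcp_rot: [2.167, 2.274, 0.001]
wrist_force: [-0.7, 0.3, -0.4]
finger_gap: 0.0224
finger_force: 29.9
0.02243834307696646
time_s: 17.45
tool_pos: [0.6484, 0.2082, 0.1519]
tcp_rot: [2.165, 2.272, 0.01]
wrist_force: [0.6, -0.2, -0.9]
finger_gap: 0.0448
finger_force: 0.0
[0.64836543 0.20824051 0.1519187 ]
[-4.74294464e+00 -4.98214478e+00  2.27750180e-03]
```

View pics/w6.png

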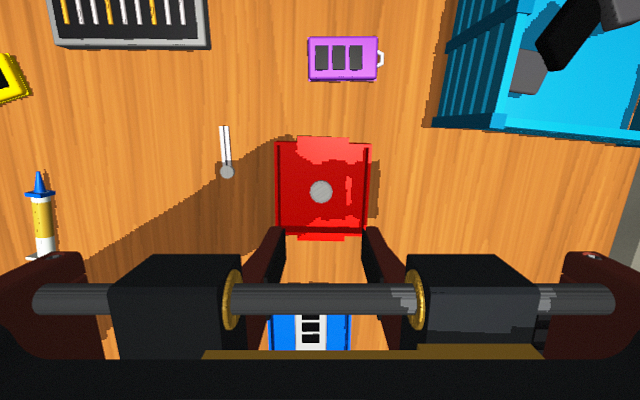

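The cell lies in the red tub at (321,192) and the grey shell sits flat in the blue tray. Next is the blue board.

```bash
python3 -m crank '-.6 -.62 0 0 0 0 50;-.6 -.62 0 0 0 0 50;-.6 -.62 0 0 0 0 50;-.6 -.62 0 0 0 0 50;-.6 -.62 0 0 0 0 50;-.6 -.62 0 0 0 0 50;-.6 -.62 0 0 0 0 50;-.55 -.62 0 0 0 0 50;0 0 0 0 0 -1 50;0 0 0 0 0 -1 50;0 0 0 0 0 -1 50;0 0 0 0 0 -1 50;0 0 0 0 0 -1 50;0 0 0 0 0 -1 50;0 0 0 0 0 -1 50;0 0 0 0 0 -1 50;0 0 0 0 0 -1 50;0 0 0 0 0 -1 50'
python3 -m crank '0 0 0 0 0 -.2 50;0 0 0 0 0 0 50'
python3 - <<'E'
from h import *
f=frame("wrist");I=f["pixels"];cv2.imwrite("pics/w7.png",I);s=f["s"];g=frame("top")
h=blob(I,(240,120,400,245),(110,120,60),(130,255,255));c,w,l,a=rect(f,h,.007);print(h.min(0),h.max(0),c,w,l,a)
print(s["tool_pos"],s["joint_positions"][6],"yaw",np.degrees(2*np.arctan2(*s["tcp_rot"][1::-1])),tool(s,np.r_[c/1000,.003]-s["tool_pos"]))
E
```

```text
time_s: 19.3
tool_pos: [0.456, 0.0076, 0.1459]
tcp_rot: [-0.189, -3.133, -0.0]
wrist_force: [0.2, -0.3, 0.3]
finger_gap: 0.0502
finger_force: 0.0
time_s: 19.5
tool_pos: [0.4565, 0.0076, 0.1463]
tcp_rot: [-0.159, -3.136, -0.0]
wrist_force: [-0.3, 0.8, 0.6]
finger_gap: 0.0496
finger_force: 0.0
[309 168] [340 215] [457.4   9.3] 32.2 50.8 -5.8
[0.45645735 0.00762179 0.1463491 ] 1.0748671977928126 yaw -185.79157397946346 [-0.02493588  0.04365405  3.58369794]
```

View pics/w7.png

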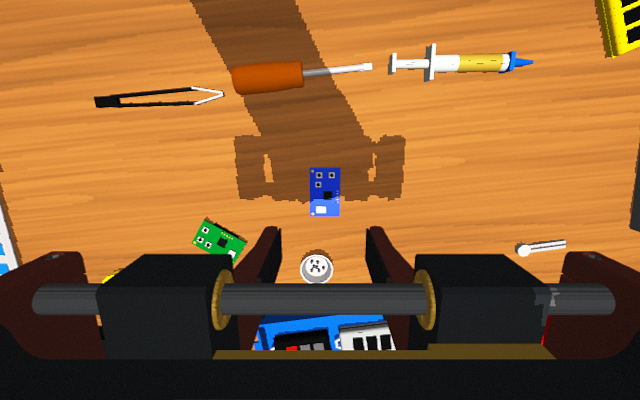

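The blue board at (325,192) is square between the fingers and clear of the bearing at (316,267). Grasping it.

```bash
python3 -m crank '-.02 .04 .9 0 0 0 50;0 0 .9 0 0 0 50;0 0 .9 0 0 0 50;0 0 .5 0 0 0 50;0 0 .28 0 0 0 50;0 0 .1 0 0 0 50;0 0 0 0 0 0 50;0 0 0 0 0 0 25;0 0 0 0 0 0 25;0 0 0 0 0 0 25;0 0 0 0 0 0 25;0 0 0 0 0 0 25'
python3 -m crank '0 0 -.4 0 0 0 25;0 0 -.8 0 0 0 25;0 0 -.8 0 0 0 25;0 0 -.5 0 0 0 25;0 0 0 0 0 0 25'
python3 - <<'E'
from h import *
f=frame("wrist");cv2.imwrite("pics/w8.png",f["pixels"])
g=frame("top");T=g["pixels"];cv2.imwrite("pics/t2.png",cv2.resize(T[110:180,350:460],None,fx=6,fy=6,interpolation=cv2.INTER_CUBIC))
E
```

```text
time_s: 20.8
tool_pos: [0.4587, 0.0092, 0.0046]
tcp_rot: [0.155, 3.136, -0.0]
wrist_force: [-0.4, -1.0, 7.6]
finger_gap: 0.031
finger_force: 30.0
time_s: 21.3
tool_pos: [0.46, 0.0093, 0.1063]
tcp_rot: [0.155, 3.132, -0.0]
wrist_force: [0.9, 0.4, -0.2]
finger_gap: 0.0316
finger_force: 30.0
```

View pics/t2.png

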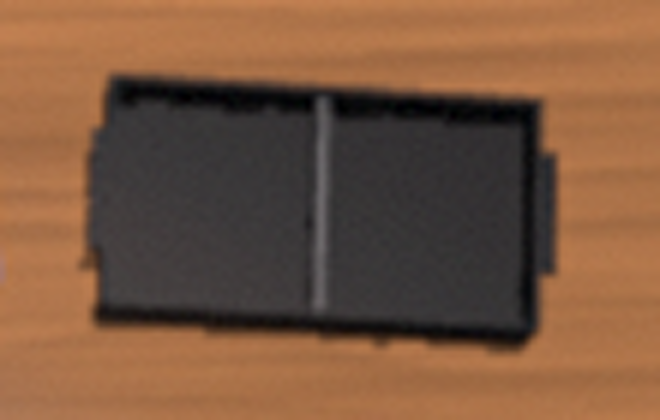

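The black tray's rim corners in this crop are (110,77), (540,103) and (537,330). The cross wall runs from (322,97) to (319,308). Both bays are empty.

```bash
python3 - <<'E'
from h import *
g=frame("top");f=lambda p:np.array(p)/6+[350,110]
W=plane(g,[f((322,97)),f((319,308))],.018)*1000;Rm=plane(g,[f((110,77)),f((540,103)),f((537,330)),f((97,317))],.024)*1000
print(W.round(1),W.mean(0).round(1));print(Rm.round(1),Rm.mean(0).round(1))
d=Rm[0]-Rm[1];print("yaw",np.degrees(np.arctan2(-d[0],d[1])))
s=manip.state();print(s["tool_pos"],np.degrees(2*np.arctan2(*s["tcp_rot"][1::-1])))
E
```

```text
[[ 693.6 -223.5   18. ]
 [ 606.3 -216.9   18. ]] [ 649.9 -220.2   18. ]
[[ 702.1 -138.7   24. ]
 [ 686.4 -308.6   24. ]
 [ 593.2 -300.2   24. ]
 [ 603.3 -128.9   24. ]] [ 646.3 -219.1   24. ]
yaw -5.266744659078362
[0.45751638 0.00893199 0.10318445] -185.66596996845246
```

```bash
python3 -m crank '-.665 -.52 0 0 0 0 25;-.665 -.52 0 0 0 0 25;-.665 -.52 0 0 0 0 25;-.665 -.52 0 0 0 0 25;-.665 -.52 0 0 0 0 25;-.665 -.52 0 0 0 0 25;-.665 -.52 0 0 0 0 25;-.665 -.52 0 0 0 0 25;0 0 0 0 0 1 25;0 0 0 0 0 1 25;0 0 0 0 0 1 25;0 0 0 0 0 1 25;0 0 0 0 0 1 25;0 0 0 0 0 1 25;0 0 0 0 0 1 25;0 0 0 0 0 1 25;0 0 0 0 0 1 25;0 0 0 0 0 1 25;0 0 0 0 0 1 25;0 0 0 0 0 .15 25'
python3 -m crank '0 0 0 0 0 0 25'
python3 - <<'E'
from h import *
f=frame("wrist");cv2.imwrite("pics/w9.png",f["pixels"]);s=f["s"];print(np.degrees(2*np.arctan2(*s["tcp_rot"][1::-1])))
E
```

```text
time_s: 23.45
tool_pos: [0.6525, -0.1768, 0.1018]
tcp_rot: [-2.314, -2.122, 0.004]
wrist_force: [-0.8, -0.0, 0.1]
finger_gap: 0.0312
finger_force: 30.0
time_s: 23.55
tool_pos: [0.6528, -0.1769, 0.1024]
tcp_rot: [-2.309, -2.128, 0.003]
wrist_force: [0.4, 0.6, 0.9]
finger_gap: 0.0312
finger_force: 30.0
-274.6680649712266
```

View pics/w9.png

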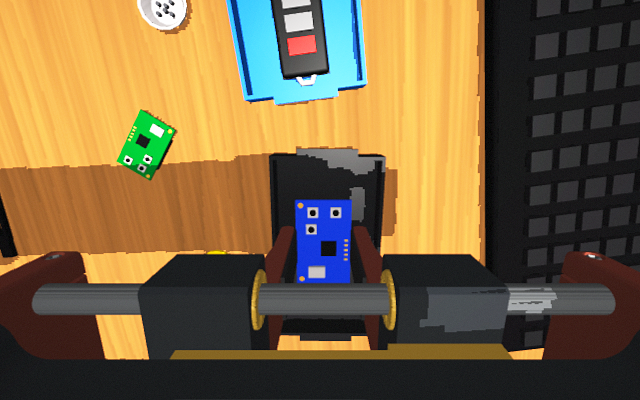

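The blue board is held flat and square over the bay. The black tray's far rim corners are at (270,155) and (385,157).

```bash
python3 - <<'E'
from h import *
f=frame("wrist");P=plane(f,[(270,155),(385,157),(272,222),(382,222)],.024)*1000;print(P.round(1))
far=(P[0]+P[1])/2;a=np.radians(-5);bay=far+[44*np.sin(a)*1,-44*np.cos(a),0];bay[0]=far[0]+44*np.sin(a);print("bay",bay.round(1))
s=f["s"];print(tool(s,np.r_[bay[:2]/1000,.009]-s["tool_pos"]))
h=blob(f["pixels"],(110,100,185,190),(40,60,60),(85,255,255));print("green",rect(f,h,.007))
E
```

```text
[[ 613.8 -129.    24. ]
 [ 707.3 -138.1   24. ]
 [ 608.2 -186.4   24. ]
 [ 703.2 -194.    24. ]]
bay [ 656.7 -177.4   24. ]
[-2.09600822e-03  9.88824981e-02  2.34190170e+00]
green (array([ 503.4, -113.4]), 32.1, 52.1, 52.7)
```

```bash
python3 -m crank '0 .1 .7 0 0 0 25;0 0 .7 0 0 0 25;0 0 .5 0 0 0 25;0 0 .3 0 0 0 25;0 0 .12 0 0 0 25;0 0 .04 0 0 0 25;0 0 0 0 0 0 25;0 0 0 0 0 0 46;0 0 0 0 0 0 46;0 0 0 0 0 0 46'
python3 -c "
from h import *
s=manip.state();print(tool(s,np.array([.503,-.1134,.15])-s['tool_pos']))"
```

```text
time_s: 24.65
tool_pos: [0.6579, -0.1777, 0.0101]
tcp_rot: [2.313, 2.125, 0.001]
wrist_force: [-0.0, -1.0, 0.2]
finger_gap: 0.0455
finger_force: 0.0
[ 1.27415593 -3.99020326 -3.50124643]
```

```bash
python3 -m crank '0 0 -.4 0 0 0 46;0 0 -.9 0 0 0 46;0 0 -.9 0 0 0 46;.255 -.8 -.26 0 0 0 50;.255 -.8 -.26 0 0 0 50;.255 -.8 -.26 0 0 0 50;.255 -.8 -.26 0 0 0 50;.255 -.8 -.26 0 0 0 50;0 0 0 0 0 1 50;0 0 0 0 0 1 50;0 0 0 0 0 1 50;0 0 0 0 0 1 50;0 0 0 0 0 .1 50;0 0 0 0 0 0 50;0 0 0 0 0 0 50'
python3 - <<'E'
from h import *
f=frame("wrist");I=f["pixels"];s=f["s"];cv2.imwrite("pics/w10.png",I)
h=blob(I,(250,120,390,240),(40,60,60),(85,255,255));c,w,l,a=rect(f,h,.007);print(h.min(0),h.max(0),c,w,l,a)
print(s["tool_pos"],"yaw",np.degrees(2*np.arctan2(*s["tcp_rot"][1::-1])),tool(s,np.r_[c/1000,.0035]-s["tool_pos"]))
E
```

```text
time_s: 26.15
tool_pos: [0.5025, -0.1132, 0.1499]
tcp_rot: [2.817, 1.39, 0.001]
wrist_force: [0.0, 0.0, 0.2]
finger_gap: 0.0505
finger_force: 0.0
[308 167] [338 214] [ 503.2 -113.2] 31.6 51.7 53.3
[ 0.50247812 -0.11319822  0.14990981] yaw 52.51344444636138 [0.00993816 0.01254862 3.66025484]
```

View pics/w10.png

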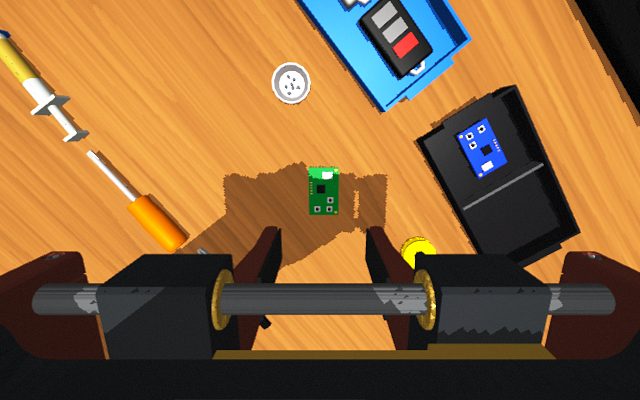

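The green board at (323,190) is square between the fingers, and the blue board lies in the far bay at (481,148).

```bash
python3 -m crank '0 0 .9 0 0 -.05 50;0 0 .9 0 0 0 50;0 0 .9 0 0 0 50;0 0 .55 0 0 0 50;0 0 .3 0 0 0 50;0 0 .1 0 0 0 50;0 0 0 0 0 0 50;0 0 0 0 0 0 25;0 0 0 0 0 0 25;0 0 0 0 0 0 25;0 0 0 0 0 0 25;0 0 0 0 0 0 25'
python3 -m crank '0 0 -.4 0 0 0 25;0 0 -.8 0 0 0 25;0 0 -.8 0 0 0 25;0 0 -.5 0 0 0 25;0 0 0 0 0 0 25'
python3 -c "
from h import *
s=manip.state();print(tool(s,np.array([.6491,-.2611,.1])-s['tool_pos']))"
```

```text
time_s: 27.4
tool_pos: [0.5031, -0.1134, 0.0044]
tcp_rot: [2.814, 1.395, 0.002]
wrist_force: [-1.6, 0.8, 7.0]
finger_gap: 0.0314
finger_force: 30.0
time_s: 27.9
tool_pos: [0.5044, -0.1136, 0.1064]
tcp_rot: [2.812, 1.394, 0.007]
wrist_force: [0.0, 0.3, -0.7]
finger_gap: 0.031
finger_force: 30.0
[-0.74530383  5.11127776  0.18314362]
```

```bash
python3 -m crank '-.107 .73 0 0 0 0 25;-.107 .73 0 0 0 0 25;-.107 .73 0 0 0 0 25;-.107 .73 0 0 0 0 25;-.107 .73 0 0 0 0 25;-.107 .73 0 0 0 0 25;-.107 .73 0 0 0 0 25;0 0 0 0 0 -1 25;0 0 0 0 0 -1 25;0 0 0 0 0 -1 25;0 0 0 0 0 -1 25;0 0 0 0 0 -.1 25;0 0 0 0 0 0 25;0 0 0 0 0 0 25'
python3 - <<'E'
from h import *
f=frame("wrist");I=f["pixels"];s=f["s"];cv2.imwrite("pics/w11.png",I)
print(s["tool_pos"],"yaw",np.degrees(2*np.arctan2(*s["tcp_rot"][1::-1])),tool(s,np.array([.6491,-.2611,.008])-s["tool_pos"]))
E
```

```text
time_s: 29.3
tool_pos: [0.6467, -0.2607, 0.1029]
tcp_rot: [-2.308, -2.13, 0.001]
wrist_force: [0.5, 0.0, -0.2]
finger_gap: 0.0312
finger_force: 30.0
[ 0.64667647 -0.26072738  0.10293294] yaw -274.6027421258069 [-0.00473936  0.06266596  2.37328301]
```

View pics/w11.png

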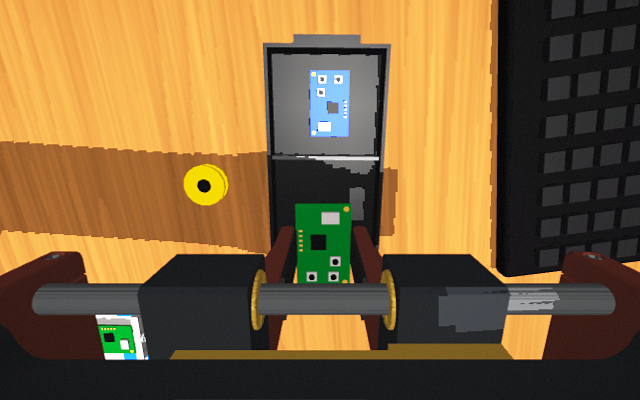

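The green board is held square over the near bay, past the cross wall at row 157, and the blue board lies flat at (330,103). Lowering now.

```bash
python3 -m crank '0 .06 .7 0 0 0 25;0 0 .7 0 0 0 25;0 0 .5 0 0 0 25;0 0 .3 0 0 0 25;0 0 .12 0 0 0 25;0 0 .04 0 0 0 25;0 0 0 0 0 0 25;0 0 0 0 0 0 46;0 0 0 0 0 0 46;0 0 0 0 0 0 46;0 0 -.4 0 0 0 46;0 0 -.9 0 0 0 46;0 0 -.9 0 0 0 46;0 0 -.9 0 0 0 46;-.5 -.8 -.5 0 0 0 46;-.5 -.8 -.5 0 0 0 46;-.5 -.8 0 0 0 0 46;-.5 -.8 0 0 0 0 46;-.5 -.8 0 0 0 0 46;0 0 0 0 0 0 46'
python3 - <<'E'
from h import *
g=frame("top");cv2.imwrite("pics/t3.png",cv2.resize(g["pixels"][110:270,180:520],None,fx=2.3,fy=2.3,interpolation=cv2.INTER_CUBIC))
E
```

```text
time_s: 31.35
tool_pos: [0.4767, -0.3526, 0.1744]
tcp_rot: [2.314, 2.124, -0.006]
wrist_force: [-0.4, -0.4, -0.3]
finger_gap: 0.0459
finger_force: 0.0
```

View pics/t3.png

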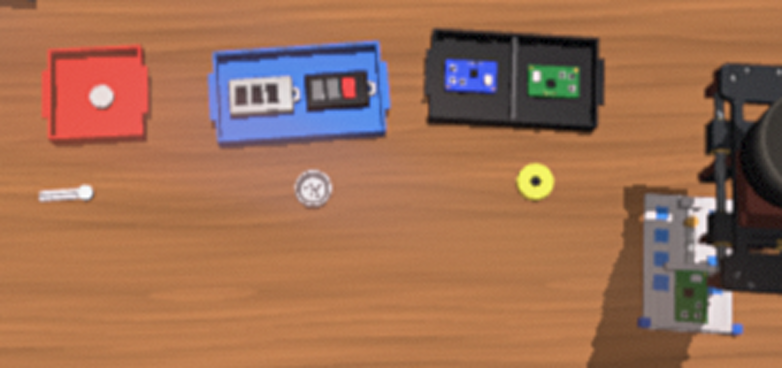

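All five parts are in place: the cell at (101,96), the shells at (262,95) and (338,90), and the boards at (471,75) and (553,80). The holder is where it was and the arm is clear, so I'm handing in.

```bash
python3 -c "
from rig import manip
print(manip.close_job())"
```

```text
the job is handed in; nothing more can be done
None
```

I handed the job in at about 31 s on the robot's clock. The last top view shows both boards components-up, one per bay of the black tray, both shells side by side with buttons up in the blue tray, and the cell in the red tub. The holder was not touched, and the judge's result was not shown.

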